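# Reload the slide feeder and zero its counter

### The job

Finish reloading the microscope slide feeder: press the white slide cassette down into its spring-loaded column until both latches snap over its top and hold it there, and turn the bar knob of the slide counter back, anticlockwise, to its zero stop. Let go of both, and leave the bottle, the spare objective and the slide box where they stand.

Things in the scene. Friction and masses are not known exactly. Their poses are not given: they have to be found in the camera images.
- feeder: Slide feeder, fixed to the bench: white base plate 110 x 150 x 12 mm (x, y, z) with a black open-topped column in the middle, mouth 38 x 86 mm. Origin: centre of the underside, on the bench, z up. The end walls (y = +-46 mm) and the latch guides behind them (out to +-65 mm) reach 87 mm above the bench (guides 95 mm), the long walls (x = +-22 mm) only 70 mm. Yaw varies.
- cassette: White plastic slide cassette, block 34 x 82 x 60 mm (x, y, z), 0.1 to 0.21 kg, standing loose in the column on a spring follower plate, axes along the feeder's. Origin: centre of its underside, 52 mm above the bench at the start, 28 mm once latched. Let go before it is latched, it rises again.
- cassette_top (a point): Centre of the cassette's flat top, 112 mm above the bench at the start; press here (70 x 34 mm is free between the latches). The push rises from 3 to 14 N, plus 1 to 3 N of rubbing. Once the top is below 88 mm (24 mm down) the latches snap in over it; go 3 to 5 mm further to be sure. Hard bottom: top at 81 mm. Latched, it rests at 88 mm.
- latch_left (a joint): Steel latch, a sliding block 22 mm wide on the rim of the column's +y end wall, 88 to 100 mm above the bench. Value in m: distance pushed outwards; 0 = sprung fully in, nose 35 mm from the column's axis, 6 mm over the cassette's end; about 0.006 while the cassette holds it out. Its weak spring (1 N) moves it by itself.
- latch_right (a joint): The same latch on the feeder's -y side.
- counter: Slide counter, fixed to the bench: white box 130 x 130 x 66 mm with a black dial disc (radius 60 mm, face 70 mm above the bench) and a bar knob on top. Origin: centre of the underside, z up along the knob's axis. White ticks run clockwise from zero every 0.25 rad. A steel stop post (7 mm thick, 12 mm high, 43 mm from the axis) stands at zero, on the counter's -x side. Yaw varies.
- reset_knob (a joint): Angle of the knob in rad from its zero stop: 0 = pointer along the counter's -x, against the stop post; grows clockwise seen from above, up to 4.5. Starts 1.2 to 3.0 from zero; turns back anticlockwise seen from above. Light friction (0.05 N m); stays where it is left; the stop is hard.
- knob_grip (a point): On the knob's axis, half-way up its aluminium grip bar, 102 mm above the bench. The bar is 66 mm long, 16 mm wide, from 80 to 116 mm above the bench, on a round black skirt of radius 34 mm. This frame turns with the knob: x along the bar, pointer at -x; y across the bar (the way to pinch it); z up.
- pointer_tip (a point): End of the small aluminium tongue that is the knob's pointer, 46 mm from the axis, 75 mm above the bench, at skirt level under the end of the bar that bears a black line on top.
- oil_bottle: Bystander: amber glass bottle with black cap, 52 mm in diameter, 115 mm high, loose. Origin: centre of its underside.
- objective: Bystander: spare microscope objective, dark metal, 38 mm in diameter, 62 mm high, standing loose. Origin: centre of its underside.
- slide_box: Bystander: closed slide box, grey with white lid, 87 x 162 x 37 mm, loose, lying flat beyond the machines. Origin: centre of its underside.
There are look-alikes about, which are no part of the job. What is shaped like the cassette but blue or red is not meant.

How it is judged:
At the end, for the whole second after the job is handed in: The cassette is held down in the column by both latches (its underside less than 31 mm above the bench, both latches within 3.5 mm of fully in), level within 0.1 rad and at rest; the knob is within 0.12 rad of its zero stop (z of cassette in the frame of feeder below 0.031 m and value of joint each of latch_left, latch_right below 0.0035 m and angle between cassette's own z axis and vertical below 0.1 rad and linear speed of cassette below 0.02 m/s and value of joint reset_knob below 0.12 rad); the robot touches nothing.
It fails at once if the amber bottle is shifted more than 30 mm or tipped over (distance of oil_bottle from where it was at the start of the episode above 0.03 m or angle between oil_bottle's own z axis and vertical above 0.5 rad).
It fails at once if the spare objective is shifted more than 30 mm or tipped over (distance of objective from where it was at the start of the episode above 0.03 m or angle between objective's own z axis and vertical above 0.5 rad).
It fails at once if the slide box is shifted more than 30 mm or tipped over (distance of slide_box from where it was at the start of the episode above 0.03 m or angle between slide_box's own z axis and vertical above 0.5 rad).
It also fails if it takes over 67 s, if anything falls off the work surface, if the arm or the gripper's body presses on something with over 40 N, if the wrist force passes 120 N, or if a joint passes its speed limit or range.

### The arm

A 6-joint arm with a two-finger parallel gripper is mounted at the origin on the work surface. World frame = base frame: x ahead of the robot, y to its left, z up, the work surface at z = 0. Lengths are in m, angles in rad, forces in N, time in s.
With the tool pointing down it reaches from about 0.225 to 0.875 m from the base axis. Payload 3.4 kg.
Tool frame: the origin (TCP) lies on the centre line of the jaws, within the pads' length; the fingertips stand robot.tcp_to_tips ahead of it and the grasp point (between the pads) lies 8 mm behind it (robot.tcp_to_tips is the distance from the TCP to the fingertips, in m); z points along the fingers, y is the line along which they close (so a half turn about z gives the same grasp; the last joint's range is limited). The gripper opens to 85 mm and grips with 20 to 120 N. Pads are 22 mm wide; open, the fingers measure 114 mm over their backs; the gripper's body (76 mm by 85 mm) begins 54 mm behind the grasp point. The pads swing forward as they close: fully open they stand 13 mm farther back than shut.
Start: joints at [-1.257, 0.276, 1.505, -0, 1.361, -0.121], TCP at [0.242, -0.522, 0.205] pointing down, gripper open.
Joint ranges: [-2.89, 2.89], [-0.75, 2.08], [0.22, 2.7], [-1.18, 4.32], [0.11, 2.71], [-2.7, 2.7]. Speed limits (rad/s): [2.57, 2.57, 3.14, 3.14, 3.14, 3.14].

### API

Orientations are given as a rotation vector (axis times angle).
In Python, from rig import robot, capture, finish_job gives the robot as it stands.
- The arm moves only by the tool step_arm, never from a script. Its argument "moves" is text: rows parted by semicolons, each of 7 numbers parted by spaces: the turn, a rotation vector about the world's x, y, z in degrees, then the shift along the world's x, y, z in m, then the opening, from 0 (shut) to 1 (fully open). In form: rx ry rz x y z claw; .... A call has 1 to 20 rows; each row shifts and turns the commanded pose from where the row before left it; what a row does not reach is not made up. A row lasts 1/8 s, in which the tool goes at most 62.5 mm and 10.7 degrees, less where a joint would pass 70% of its speed; a pose out of reach is approached as far as the arm can. A call with a gripper value outside its range is refused whole. The fingers move at their own pace and stop on an object; the grip force is fixed at half the most. Time passes only in rows, so rows that do not move let the fingers close. It gives the time, the measured TCP pose, the force, the opening and the grip force at its end, in the units of the state.
- robot.get_obs(): the state, without advancing time (a new reading comes with each control period).
- capture(name): name is "scene" or "top" or "wrist"; returns a dict with "image" (420x560x3 uint8, blue, green, red), "z_map" (420x560 float32, m along the optical axis (not along the pixel's ray), 0 where there is no reading), "mtx" (3x3 intrinsics, pixels), "R" (3x3) and "t" (3): a world point X has camera coordinates R X + t; the wrist camera has in their place "T_tool_cam" (4x4, takes a point from camera to tool coordinates, whose origin is the TCP and whose axes are the flange's). Camera axes: x right, y down, z forward; pixel columns grow to the right and rows downward; lengths in m; the calibration is good to about 2 mm. A picture is of the moment at which its call begins: read the wrist's pose just before it.
- finish_job(): hands the job in; it is judged then, once.
The state is a dict: "t": time; "joint_positions": joint angles; "qd": joint speeds; "effort": joint torques, N m; "tcp_pos": TCP position; "tcp_rot": TCP orientation; "wrist_force": force on the tool from outside, world axes, zero at the start; "moment": the same for the moment, N m; "opening": opening from 0.0 (shut) to 1.0 (fully open); "grip_force": force on a finger pad.
Only numpy, scipy, OpenCV 4.12 (cv2) and the standard library are available. Lean on these libraries where they do the work, as an engineer would, in place of code of your own. Each camera call takes 0.05 s, during which the arm holds its last target. There are 200 camera calls.

## Working session

There is one attempt and no reset: what is moved stays moved. The work goes in short steps, Python scripts to look and compute and a tool call to move; the robot and the scene stay as the last step left them, time stands still between calls to the robot, and variables do not carry over. Pictures are saved under pics/ and viewed, at most 10 in all, crops included, and the job is handed in when it is done.

Besides the shell and the picture viewer there is one more tool, called after "Emit:" by a JSON object that holds its "api" and its "payload", one argument or row to a line. step_arm: Moves the arm, as the interface text tells. Its arguments: {"type":"object","properties":{"moves":{"type":"string"}},"required":["moves"]}

```bash
mkdir -p pics; python3 - <<'E'
from rig import robot, capture
import cv2,pickle
d={}
for n in("scene","top"):
    d[n]=capture(n); cv2.imwrite(f"pics/{n}0.png",d[n]["image"])
pickle.dump(d,open("d.pkl","wb"))
print(robot.get_obs(),robot.tcp_to_tips)
E
```

```text
{'t': 0.1, 'joint_positions': array([-1.25704621e+00,  2.76522638e-01,  1.50600802e+00, -6.87659922e-06,
        1.36070912e+00, -1.20979955e-01]), 'qd': array([-0.0004234 ,  0.00123691, -0.004174  , -0.00035565, -0.00075947,
        0.00054753]), 'effort': array([ 8.55718863e-04, -4.17699945e+01, -2.46405977e+01, -3.45263279e-04,
        5.79659725e-03,  1.18764228e-05]), 'tcp_pos': array([ 0.24201219, -0.52101741,  0.20423086]), 'tcp_rot': array([-3.06606735e+00, -6.77156527e-01,  2.59368889e-04]), 'wrist_force': array([0.27713779, 0.66014962, 0.34043323]), 'moment': array([-0.05807392,  0.00355664, -0.02335453]), 'grip_force': 0.0, 'opening': 1.0025179153521613} 0.011
```

View pics/scene0.png

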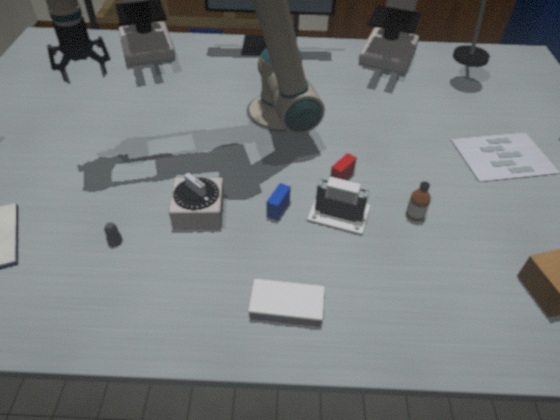

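View pics/top0.png

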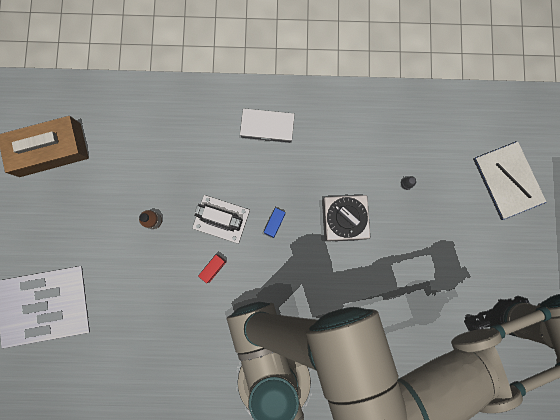

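The feeder with the white cassette is at about (221,217) in top and the counter at (346,217). The blue block (275,222) and the red block (212,267) are look-alikes. The cassette meant is the white one standing in the black column. The other objects are the bottle (150,218), objective (408,182) and slide box (267,125). I'll confirm in one enlarged crop.

```bash
cat > h.py <<'E'
import numpy as np
def px2w(c,u,v,z):
    r=c["R"].T@np.linalg.inv(c["mtx"])@np.array([u,v,1.]); o=-c["R"].T@c["t"]
    return o+r*(z-o[2])/r[2]
def cloud(c):
    h,w=c["z_map"].shape; u,v=np.meshgrid(np.arange(w),np.arange(h)); Z=c["z_map"]
    P=np.stack([u,v,np.ones_like(u)],-1)@np.linalg.inv(c["mtx"]).T*Z[...,None]
    return (P-c["t"])@c["R"]
E
python3 - <<'E'
import pickle,cv2,numpy as np
from h import *
d=pickle.load(open("d.pkl","rb"))
i=d["top"]["image"]
a=cv2.resize(i[188:252,188:254],None,fx=6,fy=6,interpolation=cv2.INTER_CUBIC)
b=cv2.resize(i[188:252,314:380],None,fx=6,fy=6,interpolation=cv2.INTER_CUBIC)
cv2.imwrite("pics/crop.png",np.hstack([a,b]))
c=d["top"]; P=cloud(c)
for n,s in(("feeder",np.s_[190:250,190:252]),("counter",np.s_[190:250,316:376])):
    p=P[s].reshape(-1,3)
    for lo,hi in((.005,.02),(.06,.076),(.08,.1),(.105,.125)):
        q=p[(p[:,2]>lo)&(p[:,2]<hi)]
        if len(q)>4: print(n,lo,len(q),q.mean(0).round(4),cv2.minAreaRect(q[:,:2].astype(np.float32)*1000))
E
```

```text
feeder 0.005 1103 [0.4743 0.1714 0.012 ] ((475.9317321777344, 176.8873291015625), (182.42776489257812, 189.21633911132812), 1.5483039617538452)
feeder 0.06 147 [0.4708 0.1759 0.0693] ((476.3587646484375, 175.49818420410156), (129.534912109375, 52.63811492919922), 73.0426254272461)
feeder 0.08 212 [0.4749 0.1695 0.0936] ((477.82647705078125, 175.45611572265625), (133.4737091064453, 49.461116790771484), 73.01579284667969)
feeder 0.105 357 [0.4773 0.175  0.1125] ((477.51031494140625, 175.21243286132812), (124.95283508300781, 34.563201904296875), 72.80126953125)
counter 0.005 139 [ 0.4815 -0.2028  0.0075] ((485.0277099609375, -208.72402954101562), (183.59292602539062, 183.2730255126953), 0.7414251565933228)
counter 0.06 1448 [ 0.4853 -0.2012  0.0688] ((486.305419921875, -203.09808349609375), (129.91990661621094, 130.52452087402344), 4.020291328430176)
counter 0.08 181 [ 0.4848 -0.1987  0.0834] ((479.48480224609375, -201.544189453125), (76.1186294555664, 64.55782318115234), 0.09468243271112442)
counter 0.105 140 [ 0.4858 -0.2024  0.1159] ((486.13818359375, -203.0648956298828), (64.52124786376953, 16.819473266601562), 48.56902313232422)
```

View pics/crop.png

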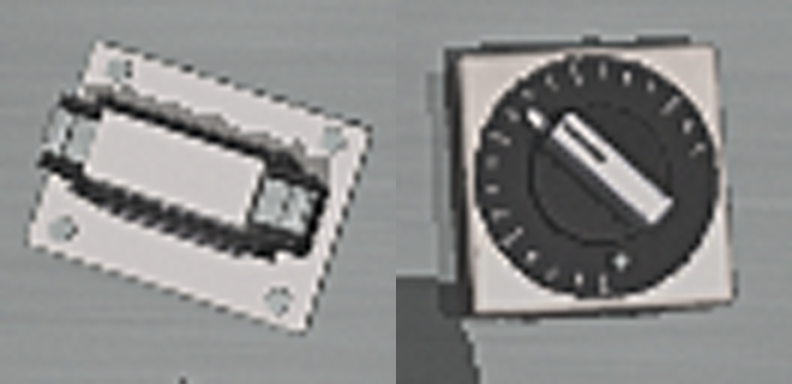

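The crop confirms it. The white cassette is in the column at crop (175,170), i.e. top (217,216). The knob's pointer is at crop (537,117), pointing upper left, and the stop post is at (620,262). The counter's yaw is about +4° and the pointer is at about 48.6°, so the knob needs about +135° anticlockwise.

Emit:
{"api": "step_arm", "payload": {
  "moves": "0 0 3 0.0305 0.0398 0 1;0 0 3 0.0305 0.0398 0 1;0 0 3 0.0305 0.0398 0 1;0 0 3 0.0305 0.0398 0 1;0 0 3 0.0305 0.0398 0 1;0 0 3 0.0305 0.0398 0 1;0 0 3 0.0305 0.0398 0 1;0 0 2.7 0.0305 0.0394 0 1;0 0 0 0 0 -0.02 1;0 0 0 0 0 0 1;0 0 0 0 0 0 1"
}}

```text
t: 1.48
tcp_pos: [0.4861, -0.204, 0.1852]
tcp_rot: [2.863, 1.292, -0.0]
wrist_force: [0.2, -0.3, 0.5]
opening: 0.998
grip_force: 0.0
```

```bash
python3 - <<'E'
from rig import robot, capture
import cv2,pickle,numpy as np
from h import *
from scipy.spatial.transform import Rotation as R
d=pickle.load(open("d.pkl","rb"));c=d["top"]
f=lambda pts,z:np.array([px2w(c,188+(u+.5)/6-.5,188+(v+.5)/6-.5,z) for u,v in pts])
b=f([(100,42),(372,128),(303,332),(30,245)],.012);t=f([(103,112),(262,155),(248,225),(90,178)],.112)
print(b.mean(0),b.round(3).tolist(),t.mean(0),t.round(3).tolist())
P=cloud(c)[190:250,190:252].reshape(-1,3);q=P[(P[:,2]>.1105)&(P[:,2]<.1135)]
print(len(q),np.median(q,0),cv2.minAreaRect(q[:,:2].astype(np.float32)*1000))
o=robot.get_obs();w=capture("wrist");cv2.imwrite("pics/w0.png",w["image"])
T=np.eye(4);T[:3,:3]=R.from_rotvec(o["tcp_rot"]).as_matrix();T[:3,3]=o["tcp_pos"];W=T@w["T_tool_cam"]
cc=dict(mtx=w["mtx"],z_map=w["z_map"],R=W[:3,:3].T,t=-W[:3,:3].T@W[:3,3])
P=cloud(cc).reshape(-1,3);q=P[(abs(P[:,2]-.116)<.004)&(np.hypot(P[:,0]-.486,P[:,1]+.203)<.045)]
print(o["tcp_pos"],T[:2,1],len(q),cv2.minAreaRect(q[:,:2].astype(np.float32)*1000) if len(q)>4 else 0)
E
```

```text
[0.47740742 0.17392834 0.012     ] [[0.55, 0.229, 0.012], [0.509, 0.088, 0.012], [0.405, 0.119, 0.012], [0.445, 0.26, 0.012]] [0.47739365 0.17417735 0.112     ] [[0.503, 0.21, 0.112], [0.484, 0.133, 0.112], [0.451, 0.139, 0.112], [0.471, 0.215, 0.112]]
137 [0.47611746 0.17368772 0.11181802] ((477.2203674316406, 175.21617126464844), (81.28312683105469, 33.18467712402344), 74.71856689453125)
[ 0.48607602 -0.20395321  0.1852286 ] [ 0.74984621 -0.66161217] 2047 ((486.1678771972656, -202.01235961914062), (64.8798599243164, 15.902223587036133), 49.012271881103516)
```

View pics/w0.png

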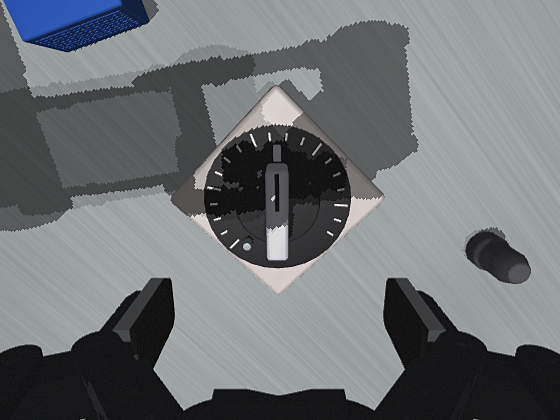

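The wrist view shows the bar centred between the fingers. The pointer is at (277,152) and the stop post at (247,246), so the turn direction is anticlockwise. Descend and grip.

Emit:
{"api": "step_arm", "payload": {
  "moves": "0 0 0 0 0.0012 -0.03 1;0 0 0 0 0 -0.03 1;0 0 0 0 0 -0.02 1;0 0 0 0 0 -0.008 1;0 0 0 0 0 0 0.5;0 0 0 0 0 0 0.1;0 0 0 0 0 0 0.1;0 0 0 0 0 0 0.1;0 0 0 0 0 0 0.1;0 0 0 0 0 0 0.1;0 0 0 0 0 0 0.1"
}}

```text
t: 2.9
tcp_pos: [0.4862, -0.2023, 0.097]
tcp_rot: [2.863, 1.293, 0.0]
wrist_force: [0.5, -0.2, 0.7]
opening: 0.1
grip_force: 0.0
```

Emit:
{"api": "step_arm", "payload": {
  "moves": "0 0 0 0 0 0 0;0 0 0 0 0 0 0;0 0 0 0 0 0 0;0 0 0 0 0 0 0"
}}

```text
t: 3.4
tcp_pos: [0.4862, -0.2023, 0.097]
tcp_rot: [2.863, 1.293, 0.0]
wrist_force: [0.4, -0.1, 0.1]
opening: -0.001
grip_force: 0.0
```

```bash
python3 - <<'E'
from rig import robot, capture
import cv2
cv2.imwrite("pics/w1.png",capture("wrist")["image"])
E
```

```text
(no output)
```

View pics/w1.png

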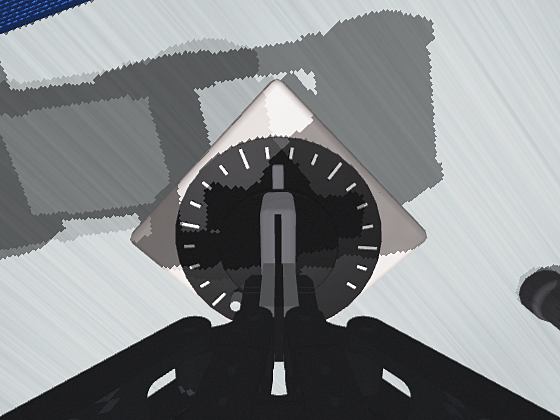

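The fingers flank the bar at (250,290) and (305,290), yet the readout says fully shut with no grip force. I'll test with a small turn.

Emit:
{"api": "step_arm", "payload": {
  "moves": "0 0 5 0 0 0 0;0 0 5 0 0 0 0;0 0 5 0 0 0 0;0 0 5 0 0 0 0;0 0 0 0 0 0 0;0 0 0 0 0 0 0"
}}

```text
t: 4.2
tcp_pos: [0.4862, -0.2024, 0.097]
tcp_rot: [2.596, 1.769, 0.0]
wrist_force: [-0.2, -0.3, 0.3]
opening: -0.005
grip_force: 0.0
```

```bash
python3 - <<'E'
from rig import robot, capture
import cv2,numpy as np
o=robot.get_obs();print(o["moment"],o["wrist_force"],o["opening"],o["grip_force"])
w=capture("wrist");t=capture("top")
cv2.imwrite("pics/w2.png",np.hstack([cv2.resize(w["image"][130:410,160:420],None,fx=1.5,fy=1.5),cv2.resize(t["image"][180:260,310:390],(400,420))]))
E
```

```text
[-0.00532403  0.00746195  0.00929672] [-0.16532442 -0.32464394  0.32494667] -0.005146938946617806 0.0
```

View pics/w2.png

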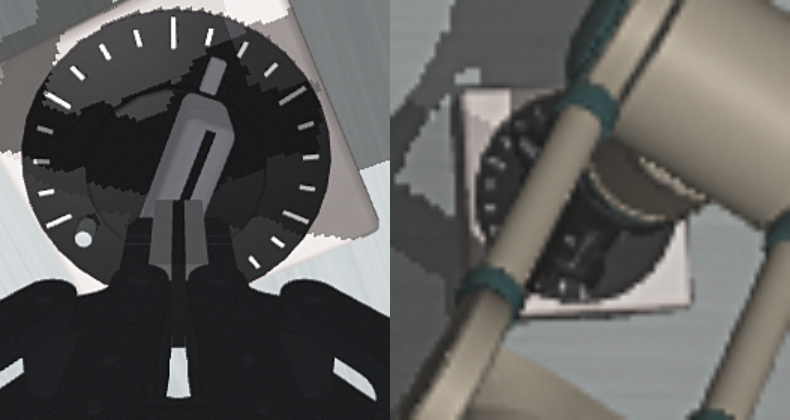

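The knob did not follow. The shut pads at crop (180,230) lie over the bar rather than astride it. I'll measure pads against bar in depth.

```bash
cat >> h.py <<'E'
def wrist():
    from rig import robot,capture
    from scipy.spatial.transform import Rotation as R
    o=robot.get_obs();w=capture("wrist")
    T=np.eye(4);T[:3,:3]=R.from_rotvec(o["tcp_rot"]).as_matrix();T[:3,3]=o["tcp_pos"];W=T@w["T_tool_cam"]
    w.update(R=W[:3,:3].T,t=-W[:3,:3].T@W[:3,3]); return o,w,T
E
python3 - <<'E'
from h import *
import numpy as np
o,w,T=wrist();print(w["T_tool_cam"].round(4),robot.tcp_to_tips if 'robot' in globals() else '')
P=cloud(w)
def pj(X):
    p=w["mtx"]@(w["R"]@X+w["t"]);return (p[:2]/p[2]).round(1)
for z in(-.03,0,.011):print("tool z",z,pj((T@[0,0,z,1])[:3]))
print("axis z.116",pj(np.array([.4862,-.2025,.116])))
for u,v in((150,105),(145,130),(180,240),(165,215),(195,215),(165,240),(195,240),(165,260),(120,240),(220,250)):
    U=int(160+u/1.5);V=int(130+v/1.5);X=P[V,U];print((u,v),w["z_map"][V,U].round(3),X.round(4),(np.linalg.inv(T)@np.r_[X,1])[:3].round(4))
E
```

```text
[[ 5.000e-04 -9.564e-01 -2.919e-01  7.570e-02]
 [ 1.000e+00  3.000e-04  6.000e-04  4.000e-04]
 [-5.000e-04 -2.919e-01  9.564e-01 -1.685e-01]
 [ 0.000e+00  0.000e+00  0.000e+00  1.000e+00]] 
tool z -0.03 [277.4 289.2]
tool z 0 [277.5 260.3]
tool z 0.011 [277.6 251.9]
axis z.116 [277.5 277.7]
(150, 105) 0.191 [ 0.4876 -0.1734  0.0808] [ 0.0274 -0.0093  0.0162]
(145, 130) 0.194 [ 0.4821 -0.181   0.0802] [ 0.0184 -0.0116  0.0168]
(180, 240) 0.13 [ 0.4915 -0.1915  0.1496] [ 0.012   0.001  -0.0526]
(165, 215) 0.143 [ 0.4878 -0.1904  0.1354] [ 0.0117 -0.0029 -0.0383]
(195, 215) 0.142 [ 0.4954 -0.1927  0.1367] [ 0.0124  0.005  -0.0396]
(165, 240) 0.129 [ 0.4883 -0.1901  0.1499] [ 0.0122 -0.0026 -0.0528]
(195, 240) 0.129 [ 0.4949 -0.1928  0.1498] [ 0.0121  0.0046 -0.0527]
(165, 260) 0.12 [ 0.4886 -0.1899  0.1592] [ 0.0124 -0.0024 -0.0622]
(120, 240) 0.22 [ 0.453  -0.2241  0.0689] [-0.0324 -0.023   0.0282]
(220, 250) 0.134 [ 0.499  -0.1989  0.1467] [ 0.0079  0.0107 -0.0496]
```

```bash
python3 - <<'E'
from h import *
from rig import robot
o,w,T=wrist();print(robot.tcp_to_tips,[a for a in dir(robot) if a[0]!='_'])
P=cloud(w);L=(np.c_[P.reshape(-1,3),np.ones(P.size//3)]@np.linalg.inv(T).T)[:,:3].reshape(P.shape)
for v in range(255,300,3):print(v,[L[v,u].round(4).tolist() for u in(268,288)])
E
```

```text
0.011 ['PlanningError', 'get_obs', 'tcp_to_tips']
255 [[0.0104, -0.0043, -0.0173], [0.0114, 0.0047, -0.0197]]
258 [[0.0095, -0.0043, -0.0185], [0.0096, 0.0048, -0.0189]]
261 [[0.0081, -0.0043, -0.0188], [0.0074, 0.0048, -0.0173]]
264 [[0.012, -0.0039, -0.0304], [0.0123, 0.0044, -0.031]]
267 [[0.0121, -0.0038, -0.0335], [0.0125, 0.0043, -0.0344]]
270 [[0.0127, -0.0037, -0.0376], [0.0123, 0.0043, -0.0368]]
273 [[0.0124, -0.0037, -0.0397], [0.0119, 0.0042, -0.0388]]
276 [[0.0122, -0.0036, -0.042], [0.0122, 0.0041, -0.042]]
279 [[0.0124, -0.0035, -0.0448], [0.0123, 0.0041, -0.0445]]
282 [[0.0124, -0.0035, -0.0472], [0.0124, 0.004, -0.0471]]
285 [[0.0122, -0.0034, -0.0492], [0.0119, 0.004, -0.0486]]
288 [[0.0122, -0.0033, -0.0515], [0.0125, 0.0039, -0.0519]]
291 [[0.0121, -0.0033, -0.0534], [0.0122, 0.0039, -0.0536]]
294 [[0.0127, -0.0032, -0.0567], [0.0121, 0.0038, -0.0556]]
297 [[0.0122, -0.0032, -0.0578], [0.012, 0.0038, -0.0574]]
```

The measured fingertips (shut) are about 28 mm behind the reported TCP, not 11 mm ahead. The fingers are about 39 mm shorter than stated, so they closed above the bar without touching. I'll open, turn back and go about 37 mm lower, watching the force.

Emit:
{"api": "step_arm", "payload": {
  "moves": "0 0 -5 0 0 0 1;0 0 -5 0 0 0 1;0 0 -5 0 0 0 1;0 0 -4.5 0 0 0 1;0 0 0 0 0 0 1;0 0 0 0 0 0 1;0 0 0 0 0 0 1;0 0 0 0 0 -0.01 1;0 0 0 0 0 -0.01 1;0 0 0 0 0 -0.01 1;0 0 0 0 0 -0.007 1;0 0 0 0 0 0 1"
}}

```text
t: 5.9
tcp_pos: [0.4857, -0.2021, 0.0592]
tcp_rot: [-2.856, -1.305, 0.001]
wrist_force: [0.4, 0.8, 0.4]
opening: 1.004
grip_force: 0.0
```

Emit:
{"api": "step_arm", "payload": {
  "moves": "0 0 0 0 0 0 0.5;0 0 0 0 0 0 0;0 0 0 0 0 0 0;0 0 0 0 0 0 0;0 0 0 0 0 0 0;0 0 0 0 0 0 0;0 0 0 0 0 0 0"
}}

```text
t: 6.78
tcp_pos: [0.486, -0.2022, 0.0604]
tcp_rot: [-2.857, -1.306, 0.0]
wrist_force: [-1.9, 1.1, 5.6]
opening: 0.178
grip_force: 59.5
```

Gripped, with 59.5 N at opening 0.178. Now turn.

Emit:
{"api": "step_arm", "payload": {
  "moves": "0 0 5 0 0 0 0;0 0 9 0 0 0 0;0 0 9 0 0 0 0;0 0 9 0 0 0 0;0 0 9 0 0 0 0;0 0 9 0 0 0 0;0 0 9 0 0 0 0;0 0 9 0 0 0 0;0 0 9 0 0 0 0;0 0 9 0 0 0 0;0 0 9 0 0 0 0;0 0 9 0 0 0 0;0 0 9 0 0 0 0;0 0 9 0 0 0 0;0 0 5 0 0 0 0;0 0 3 0 0 0 0;0 0 0 0 0 0 0"
}}

```text
t: 8.9
tcp_pos: [0.4829, -0.2034, 0.0604]
tcp_rot: [-0.021, -3.135, 0.003]
wrist_force: [-9.6, -3.4, 9.4]
opening: 0.179
grip_force: 60.1
```

```bash
python3 -c "
from rig import robot
o=robot.get_obs();print(o['moment'],o['wrist_force'],o['joint_positions'],o['opening'])"
```

```text
[-0.42771321  1.28157415  0.09925546] [-9.60054342 -3.42221709  9.42382494] [-0.52804125  0.32759317  1.82479508 -0.00559573  0.99351815 -2.0824075 ] 0.17918428429569536
```

Emit:
{"api": "step_arm", "payload": {
  "moves": "0 0 2 0 0 0 0;0 0 2 0 0 0 0;0 0 1 0 0 0 0;0 0 0 0 0 0 0;0 0 0 0 0 0 0"
}}

```text
t: 9.52
tcp_pos: [0.4829, -0.2036, 0.0604]
tcp_rot: [0.115, -3.133, 0.003]
wrist_force: [-9.7, -3.4, 9.9]
opening: 0.178
grip_force: 60.1
```

```bash
python3 - <<'E'
from h import *
import cv2
o,w,T=wrist();print(o['moment'],o['wrist_force'],np.degrees(np.arctan2(T[1,1],T[0,1])))
cv2.imwrite("pics/w3.png",w["image"])
E
```

```text
[-0.46596073  1.29988584 -0.00206823] [-9.69057666 -3.38829822  9.86940367] 94.21719379085822
```

View pics/w3.png

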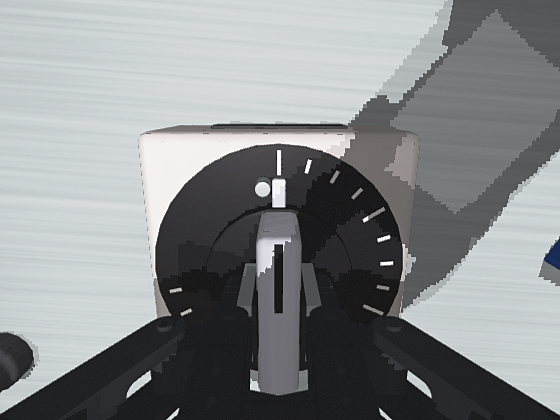

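The pointer (279,193) lies against the post (263,188) and on the zero tick (279,162). Nudge 2° more, check, then release and lift.

Emit:
{"api": "step_arm", "payload": {
  "moves": "0 0 1 0 0 0 0;0 0 1 0 0 0 0;0 0 0 0 0 0 0"
}}

```text
t: 9.95
tcp_pos: [0.4829, -0.2036, 0.0604]
tcp_rot: [0.162, -3.132, 0.001]
wrist_force: [-10.2, -4.4, 9.9]
opening: 0.177
grip_force: 65.4
```

```bash
python3 -c "
from rig import robot
o=robot.get_obs();print(o['moment'],o['wrist_force'],o['tcp_rot'])"
```

```text
[-0.6218174   1.44980414 -1.35165186] [-10.17302386  -4.4306602    9.88064101] [ 1.62309566e-01 -3.13160777e+00  1.49704917e-03]
```

The moment of −1.35 N m shows the knob is on its stop. Release, lift, then go over to the feeder.

Emit:
{"api": "step_arm", "payload": {
  "moves": "0 0 -1.4 0 0 0 0;0 0 0 0 0 0 0.6;0 0 0 0 0 0 1;0 0 0 0 0 0 1;0 0 0 0 0 0 1;0 0 0 0 0 0.03 1;0 0 0 0 0 0.04 1;0 0 0 0 0 0.04 1;0 0 -2 -0.001 0.04 0 1;0 0 -2 -0.001 0.04 0 1;0 0 -2 -0.001 0.04 0 1;0 0 -2 -0.001 0.04 0 1;0 0 -2 -0.001 0.04 0 0;0 0 -2 -0.001 0.04 0 0;0 0 -2 -0.001 0.04 0 0;0 0 -2 -0.001 0.04 0 0;0 0 -3 -0.001 0.04 0 0;0 0 -2 0 0.017 0 0;0 0 0 0 0 0 0;0 0 0 0 0 0 0"
}}

```text
t: 12.45
tcp_pos: [0.4771, 0.174, 0.1699]
tcp_rot: [-0.444, -3.11, 0.001]
wrist_force: [-0.3, -0.0, 0.4]
opening: 0.004
grip_force: 0.0
```

```bash
python3 - <<'E'
from h import *
from rig import capture
import cv2
o,w,T=wrist();print(o['tcp_pos'],o['wrist_force'],o['opening'],np.degrees(np.arctan2(T[1,1],T[0,1])))
t=capture("top")
cv2.imwrite("pics/w4.png",np.hstack([cv2.resize(w["image"],(480,360)),cv2.resize(t["image"][188:248,314:380],(320,360))]))
P=cloud(w);q=P[(abs(P[...,2]-.112)<.003)&(w["image"].min(-1)>60)];q=q[np.hypot(q[:,0]-.477,q[:,1]-.174)<.07]
print(len(q),cv2.minAreaRect(q[:,:2].astype(np.float32)*1000))
q=P[(abs(P[...,2]-.012)<.003)];print(cv2.minAreaRect(q[:,:2].astype(np.float32)*1000))
L=(np.c_[P.reshape(-1,3),np.ones(P.size//3)]@np.linalg.inv(T).T)[:,:3].reshape(P.shape)
print([L[v,277].round(4).tolist() for v in range(255,300,5)])
E
```

```text
[0.47709555 0.17404718 0.16991862] [-0.25022666 -0.02446165  0.4160958 ] 0.004052048840904949 73.74121890010551
5982 ((476.0037536621094, 176.45571899414062), (81.99109649658203, 34.1512565612793), 73.7989730834961)
((482.82989501953125, 119.27043151855469), (212.29409790039062, 515.5524291992188), 24.17054557800293)
[[-0.0725, -0.0002, 0.1696], [-0.0781, -0.0002, 0.1697], [0.0105, 0.0005, -0.0319], [0.0105, 0.0005, -0.0366], [0.0101, 0.0005, -0.0403], [0.0103, 0.0005, -0.0449], [0.0101, 0.0005, -0.0485], [0.0096, 0.0005, -0.0514], [0.0104, 0.0005, -0.0563]]
```

View pics/w4.png

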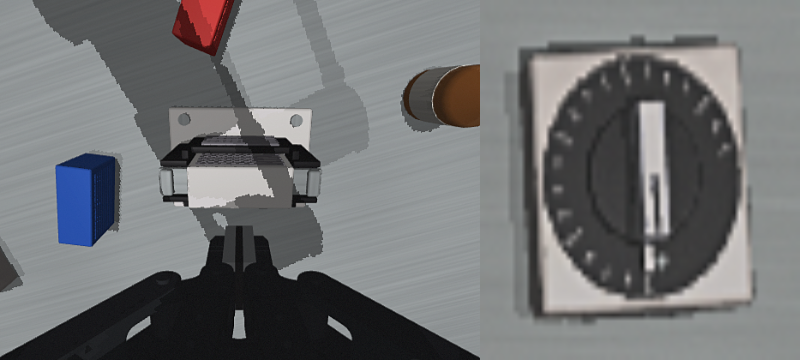

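The knob is at zero beside its post. The cassette's centre is (0.476, 0.1765), yaw 73.8°. The tips are at about 0.199, so contact is expected at a TCP z of about 0.083.

Emit:
{"api": "step_arm", "payload": {
  "moves": "0 0 0 -0.001 0.002 -0.03 0;0 0 0 0 0 -0.03 0;0 0 0 0 0 -0.016 0;0 0 0 0 0 -0.004 0;0 0 0 0 0 -0.003 0;0 0 0 0 0 -0.003 0;0 0 0 0 0 -0.003 0;0 0 0 0 0 0 0"
}}

```text
t: 13.55
tcp_pos: [0.477, 0.1766, 0.0817]
tcp_rot: [0.444, 3.108, 0.0]
wrist_force: [0.8, -0.9, 3.6]
opening: -0.001
grip_force: 1.9
```

Emit:
{"api": "step_arm", "payload": {
  "moves": "0 0 0 0 0 -0.004 0;0 0 0 0 0 -0.004 0;0 0 0 0 0 -0.004 0;0 0 0 0 0 -0.004 0;0 0 0 0 0 -0.003 0;0 0 0 0 0 0 0"
}}

```text
t: 14.3
tcp_pos: [0.4771, 0.1766, 0.0634]
tcp_rot: [0.444, 3.108, 0.001]
wrist_force: [-1.7, -2.2, 9.1]
opening: 0.003
grip_force: 4.6
```

Emit:
{"api": "step_arm", "payload": {
  "moves": "0 0 0 0 0 -0.002 0;0 0 0 0 0 -0.002 0;0 0 0 0 0 -0.002 0;0 0 0 0 0 0 0;0 0 0 0 0 0 0"
}}

```text
t: 14.92
tcp_pos: [0.4772, 0.1767, 0.0578]
tcp_rot: [0.444, 3.107, 0.001]
wrist_force: [-2.1, -1.9, 12.8]
opening: 0.002
grip_force: 6.2
```

Emit:
{"api": "step_arm", "payload": {
  "moves": "0 0 0 0 0 -0.002 0;0 0 0 0 0 0 0;0 0 0 0 0 0 0"
}}

```text
t: 15.3
tcp_pos: [0.4772, 0.1767, 0.0559]
tcp_rot: [0.444, 3.107, 0.001]
wrist_force: [-1.7, -2.0, 14.0]
opening: 0.003
grip_force: 6.6
```

Emit:
{"api": "step_arm", "payload": {
  "moves": "0 0 0 0 0 -0.001 0;0 0 0 0 0 -0.001 0;0 0 0 0 0 0 0;0 0 0 0 0 0 0"
}}

```text
t: 15.8
tcp_pos: [0.4773, 0.1767, 0.0546]
tcp_rot: [0.444, 3.107, 0.001]
wrist_force: [-3.4, -2.1, 18.5]
opening: -0.003
grip_force: 9.0
```

The force climbs steeply, so the bottom is reached. Back off gently and look.

Emit:
{"api": "step_arm", "payload": {
  "moves": "0 0 0 0 0 0.003 0;0 0 0 0 0 0.004 0;0 0 0 0 0 0.005 0;0 0 0 0 0 0.01 0;0 0 0 0 0 0.03 0;0 0 0 0 0 0.05 0;0 0 0 0 0 0.04 0;0 0 0 0 0 0 0;0 0 0 0 0 0 0"
}}

```text
t: 16.92
tcp_pos: [0.4755, 0.1766, 0.1934]
tcp_rot: [-0.445, -3.109, 0.0]
wrist_force: [-1.2, -0.1, -0.3]
opening: 0.003
grip_force: 0.0
```

```bash
python3 - <<'E'
from h import *
import cv2
o,w,T=wrist();P=cloud(w);print(o['tcp_pos'],o['wrist_force'])
a=np.radians(73.8-90);d=P-[.476,.1765,0];x=d[...,0]*np.cos(a)+d[...,1]*np.sin(a);y=-d[...,0]*np.sin(a)+d[...,1]*np.cos(a)
for k in(-25,-15,0,15,25):
    m=(abs(x)<.008)&(abs(y-k/1000)<.003);print(k,m.sum(),np.median(P[m][:,2]) if m.any() else 0)
for lo in range(-66,67,4):
    m=(abs(x)<.007)&(y>lo/1000)&(y<(lo+4)/1000);print(lo,np.median(P[m][:,2]).round(3) if m.any() else 0,end=' ')
cv2.imwrite("pics/w5.png",cv2.resize(w["image"][110:310,170:400],None,fx=3,fy=3,interpolation=cv2.INTER_CUBIC)[:600])
E
```

```text
[0.47548066 0.17658869 0.19342923] [-1.17099851 -0.0834989  -0.29095948]
-25 1037 0.27620848283558935
-15 382 0.26093617170995087
0 981 0.25740831514968554
15 424 0.23644194938043867
25 963 0.27603244285542744
-66 0.087 -62 0.094 -58 0.1 -54 0.1 -50 0.094 -46 0.094 -42 0.094 -38 0.292 -34 0.289 -30 0.275 -26 0.276 -22 0.274 -18 0.261 -14 0.23 -10 0.234 -6 0.268 -2 0.257 2 0.266 6 0.228 10 0.234 14 0.088 18 0.265 22 0.276 26 0.276 30 0.274 34 0.29 38 0.294 42 0.094 46 0.094 50 0.1 54 0.1 58 0.095 62 0.087 66 0
```

View pics/w5.png

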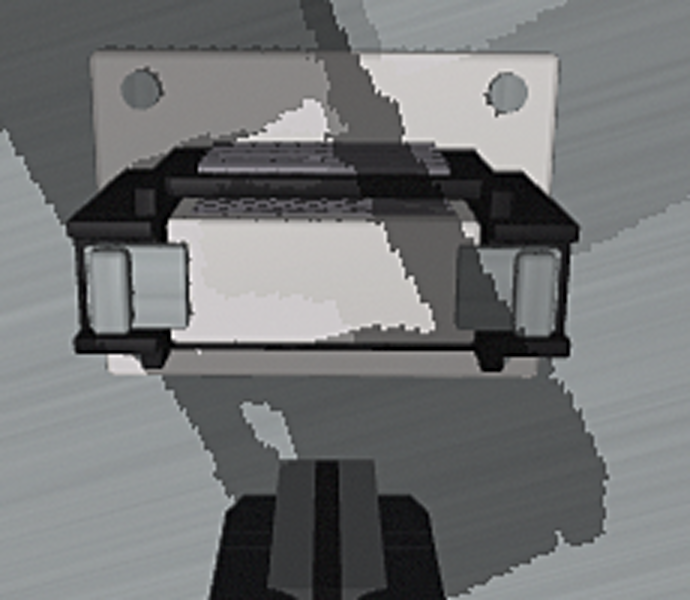

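The cassette is down, with its top at 0.088 m. Both latch noses, at crop x=187 and x=457, lie over its ends, symmetric at about 35 mm from the axis. Nothing is touching the robot, so I'll hand it in.

```bash
python3 -c "
from rig import finish_job
print(finish_job())"
```

```text
the job is handed in; nothing more can be done
None
```

The cassette is pressed down and held by both latches, the knob is back on its zero stop, the arm is clear of everything, and the job was handed in at about 17 s; the hand-in gave no verdict, so this rests on my own camera and force checks.

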